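# Take the middle tray out of the stack

## Task

The orange tray with the clothes peg, in the middle of the stack, is wanted in the middle of the green mat. First lift the white tray off and set it down upright on the counter beside the stack, then put the orange tray flat on the mat, and last put the white tray back on the blue one, sitting fully home on it like before. Keep each tray's contents in it, leave the blue tray where it stands, and do not disturb the bell, the glue bottle or the tape measure.

Things in the scene. Friction and masses are not known exactly. Their poses are not given: they have to be found in the camera images.
- blue_tray: Blue tray, lowest of the stack, on the counter. Shallow open plastic stacking tray, 100 mm long (its x), 58 mm wide (its y), 36 mm high; flat outer sides, 5 mm walls with a rounded rim (opening 90 x 48 mm), inner floor 9 mm above the origin; about 0.14 kg. Origin: centre of the underside of its foot, z up.
- orange_tray: Orange tray, same shape and origin as the blue; starts in the middle of the stack, on the blue one. Each tray's rounded foot ring (86 x 44 mm outside, 5 mm deep) drops with 2 mm play all round into the rim of the tray below, so stacked trays' origins are 31 mm apart.
- white_tray: White tray, same shape, foot and origin as the other two; starts on top of the stack, on the orange one. Stacked trays lie parallel; turned by half a turn they fit as well.
- peg: Brown wooden clothes peg, 61 x 12 x 11 mm, lying loose in the orange tray (hidden at first). Origin: centre of its underside.
- chalk: Rounded triangle of white tailor's chalk, 26 x 28 x 8 mm, lying loose in the white tray. Origin: centre of its underside.
- mat: Flat green square mat with white grid lines, 180 x 180 mm, 3 mm thick, fixed on the counter. Origin: centre of its underside; z up, x and y along its edges. The counter between the mat and the stack is free.
- bell: Domed grey service bell on a black base, 86 mm across, 54 mm high, loose bystander. Origin: centre of its underside.
- glue_bottle: Small white dropper bottle with red cap, 32 mm across, 90 mm high, loose bystander. Origin: centre of its underside.
- tape_measure: Round pink tape measure, 56 x 51 mm, 21 mm high, loose bystander. Origin: centre of its underside.

How it is judged:
By the outcome, as a careful person would: the job done as asked, in the order asked, and still so for the second after the job is handed in, with the robot touching nothing.
It also fails if it takes over 72 s, if anything falls off the work surface, if the arm or the gripper's body presses on something with over 40 N, if the wrist force passes 120 N, or if a joint passes its speed limit or range.

## Robot

A 6-joint arm with a two-finger parallel gripper is mounted at the origin on a cart in front of the work surface, level with it; the furniture and walls round the work are solid. World frame = base frame: x ahead of the robot, y to its left, z up, the work surface at z = 0. Lengths are in m, angles in rad, forces in N, time in s.
With the tool pointing down it reaches from about 0.35 to 0.875 m from the base axis. Payload 4.2 kg.
Tool frame: the origin (TCP) lies at the very end of the fingers, on their centre line; the grasp point (between the pads) lies behind it (ctrl.tcp_to_grasp is the z of the grasp point in the tool frame, in m); z points along the fingers, y is the line along which they close (so a half turn about z gives the same grasp; the last joint's range is limited). The gripper opens to 87 mm and grips with 3 to 60 N. Pads are 19 mm wide; open, the fingers measure 117 mm over their backs; the gripper's body (75 mm by 190 mm) begins 51 mm behind the grasp point.
Start: joints at [-0.891, 0.385, 0.008, 0, -1.194, -0.259], TCP at [0.255, -0.57, 0.223] pointing down, gripper open.
Joint ranges: [-3.14, 3.14], [-1.21, 2.06], [-1.07, 1.41], [-3.16, 2.05], [-2.99, -0.16], [-3.1, 3.1]. Speed limits (rad/s): [2.79, 2.79, 3.14, 3.14, 3.14, 3.14].

## Interface

Orientations are given as [roll, pitch, yaw] about the fixed x, y, z axes, in that order (R = Rz(yaw) Ry(pitch) Rx(roll)).
In Python, from station import ctrl gives the robot as it stands. The module is installed in compiled form; this text tells all that it offers.
- The arm moves only by the tool play_rows, never from a script. Its argument "increments" is a list of rows, each an object with "delta_pos": the shift along the world's x, y, z as a fraction of full scale, a list of three; "dr": the turn, a rotation vector about the world's x, y, z as a fraction of full scale, a list of three; "fingers": the opening, from 0 (shut) to 1 (fully open). In form: [{"delta_pos": [x, y, z], "dr": [rx, ry, rz], "fingers": fingers}, ...]. A call has 1 to 5 rows; each row shifts and turns the commanded pose from where the row before left it; what a row does not reach is not made up. Full scale, the value 1, is 0.4 m for a shift and 90 degrees for a turn. A row lasts 1/10 s, in which the tool goes at most 50 mm and 8.59 degrees, less where a joint would pass 70% of its speed; a pose out of reach is approached as far as the arm can. A call with a number of a shift or a turn outside -1 to 1 is refused whole. A call with a gripper value outside its range is refused whole. The fingers move at their own pace and stop on an object; "squeeze" is the grip in N (left out, the last holds). Time passes only in rows, so rows that do not move let the fingers close. It gives the time, the measured TCP pose, the force, the opening and the grip force at its end, in the units of the state.
- ctrl.observe(): the state, without advancing time (a new reading comes with each control period).
- ctrl.camera(name): name is "scene" or "top" or "wrist"; returns a dict with "frame" (420x560x3 uint8, red, green, blue), "fovy" (degrees; the focal length in pixels is half the picture's height over the tangent of half this angle, whatever the lens; pixels are square), "cx", "cy" (the principal point, pixels), "pose" (4x4, takes a point from camera to world coordinates); the wrist camera has in their place "mount" (4x4, takes a point from camera to tool coordinates, whose origin is the TCP and whose axes are the flange's). Camera axes: x right, y up, looking along -z (the intrinsics and any distortion apply to the point x, -y, -z); pixel columns grow to the right and rows downward; lengths in m; the calibration is good to about 2 mm. A picture is of the moment at which its call begins: read the wrist's pose just before it. There is no depth.
- ctrl.sign_off(): hands the job in; it is judged then, once.
The state is a dict: "t": time; "joints": joint angles; "dq": joint speeds; "effort": joint torques, N m; "eef_pos": TCP position; "eef_rot": TCP orientation; "contact_force": force on the tool from outside, world axes, zero at the start; "wrist_torque": the same for the moment, N m; "grip_width": opening from 0.0 (shut) to 1.0 (fully open); "finger_force": force on a finger pad.
Only numpy, scipy, OpenCV 4.12 (cv2) and the standard library are available. Lean on these libraries where they do the work, as an engineer would, in place of code of your own. Each camera call takes 0.05 s, during which the arm holds its last target. There are 200 camera calls.

## Working session

There is one attempt and no reset: what is moved stays moved. The work goes in short steps, Python scripts to look and compute and a tool call to move; the robot and the scene stay as the last step left them, time stands still between calls to the robot, and variables do not carry over. Pictures are saved under pics/ and viewed, at most 10 in all, crops included, and the job is handed in when it is done.

Besides the shell and the picture viewer there is one more tool, called after "Emit:" as name(argument=value, ...), one argument or row to a line, values as JSON. play_rows: Moves the arm, as the interface text tells. Its arguments: {"type":"object","properties":{"increments":{"type":"array","items":{"type":"object","properties":{"delta_pos":{"type":"array","items":{"type":"number"}},"dr":{"type":"array","items":{"type":"number"}},"fingers":{"type":"number"}}}},"squeeze":{"type":"number"}},"required":["increments"]}

```bash
mkdir -p pics; ls; python3 - <<'E'
from station import ctrl
import cv2,numpy as np
s=ctrl.observe();print(s, ctrl.tcp_to_grasp)
np.set_printoptions(precision=4,suppress=True)
for n in ("scene","top"):
    c=ctrl.camera(n);print(n,{k:v for k,v in c.items() if k!="frame"})
    cv2.imwrite(f"pics/{n}0.png",c["frame"][...,::-1])
    np.save(f"pics/{n}0.npy",c["frame"])
E
```

```text
pics
{'t': 0.0, 'joints': array([-8.91396626e-01,  3.85567445e-01,  6.61378095e-03, -5.01994791e-04,
       -1.19403818e+00, -2.58588729e-01]), 'dq': array([ 0.00243674,  0.00085844, -0.00027261,  0.00027649, -0.00010769,
       -0.00162071]), 'effort': array([ 6.38896327e-04, -3.90665567e+01,  1.87409574e+01,  4.22004372e+00,
        1.09615509e-02, -1.94117401e-04]), 'eef_pos': array([ 0.25506645, -0.56990449,  0.2214479 ]), 'eef_rot': array([ 3.13935083e+00, -1.10566435e-04, -2.72096676e+00]), 'contact_force': array([-0.68227913, -0.53635975,  0.02683657]), 'wrist_torque': array([ 0.02363214, -0.04298546, -0.01484   ]), 'finger_force': 0.0, 'grip_width': 1.001584567917333} -0.0187
scene {'fovy': 56.069282012806696, 'cx': 275.15826053375224, 'cy': 213.06991122971183, 'pose': array([[-0.8839,  0.3357, -0.3258,  0.3832],
       [-0.4676, -0.6197,  0.6303,  0.4555],
       [ 0.0097,  0.7094,  0.7047,  0.691 ],
       [ 0.    ,  0.    ,  0.    ,  1.    ]])}
top {'fovy': 47.99161983923212, 'cx': 278.37353614351935, 'cy': 211.3653291772698, 'pose': array([[ 0.0011,  0.9954, -0.096 ,  0.5462],
       [-0.9996,  0.0039,  0.029 , -0.0741],
       [ 0.0293,  0.0959,  0.995 ,  1.0652],
       [ 0.    ,  0.    ,  0.    ,  1.    ]])}
```

View pics/scene0.png

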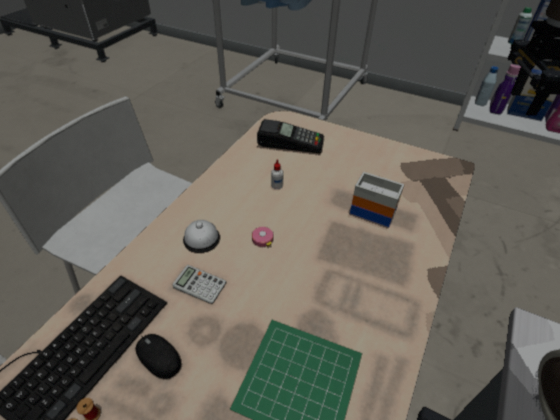

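View pics/top0.png

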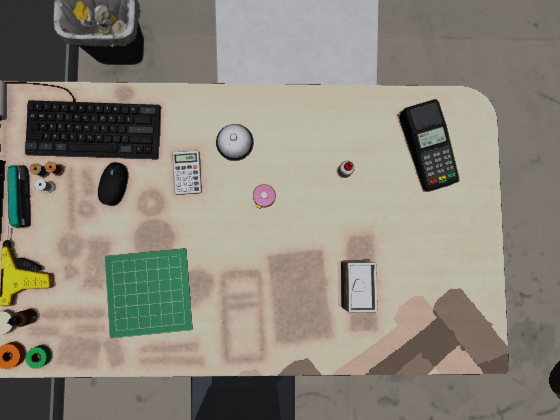

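Scene: the stack is at about (378,200), the mat at (300,372), the tape at (263,236), the bell at (201,236) and the glue at (277,175). Top: the stack is at (360,286) with its long side up-down in the image, and the mat is at (149,292). The counter between them is free.

```bash
cat > h.py <<'E'
import numpy as np,cv2
from scipy.spatial.transform import Rotation as R
np.set_printoptions(precision=4,suppress=True)
def wristpose(c,s):
    T=np.eye(4);T[:3,:3]=R.from_euler('xyz',s['eef_rot']).as_matrix();T[:3,3]=s['eef_pos'];return T@c['mount']
def foc(c): return 210/np.tan(np.radians(c['fovy'])/2)
def back(c,P,uv,z):
    uv=np.atleast_2d(uv).astype(float);f=foc(c)
    d=np.c_[(uv[:,0]-c['cx'])/f,-(uv[:,1]-c['cy'])/f,-np.ones(len(uv))]@P[:3,:3].T
    t=(z-P[2,3])/d[:,2];return P[:3,3]+d*t[:,None]
def proj(c,P,X):
    q=(np.atleast_2d(X)-P[:3,3])@P[:3,:3];f=foc(c)
    return np.c_[c['cx']-f*q[:,0]/q[:,2],c['cy']+f*q[:,1]/q[:,2]]
def mask(img,lo,hi,biggest=True):
    m=cv2.inRange(cv2.cvtColor(img,cv2.COLOR_RGB2HSV),lo,hi)
    n,l,st,_=cv2.connectedComponentsWithStats(m)
    return (l==1+np.argmax(st[1:,4])).astype(np.uint8) if biggest else m
def hull_rect(m):
    cs,_=cv2.findContours(m,cv2.RETR_EXTERNAL,cv2.CHAIN_APPROX_NONE)
    return cv2.convexHull(np.vstack(cs))[:,0]
def show(img,box,k,name):
    x0,y0,x1,y1=box;cv2.imwrite(name,cv2.resize(img[y0:y1,x0:x1,::-1],None,fx=k,fy=k,interpolation=cv2.INTER_CUBIC))
E
python3 - <<'E'
from station import ctrl
from h import *
for n in("top","scene"):
    c=ctrl.camera(n);P=c['pose'];im=c['frame']
    m=mask(im,(70,100,40),(90,255,255));h=hull_rect(m)
    W=back(c,P,h,.003);r=cv2.minAreaRect((W[:,:2]*1000).astype(np.float32));print(n,"mat mm",r)
    for nm,lo,hi,z in(("orange",(5,160,90),(16,255,255),.067),("blue",(105,120,50),(125,255,255),.036)):
        mm=mask(im,lo,hi);h=hull_rect(mm);print(nm,mm.sum(),h.min(0),h.max(0))
    box=(330,245,395,330) if n=="top" else (335,165,420,235)
    show(im,box,7,f"pics/c_{n}.png")
    if n=="top":
        print(back(c,P,[(346,261),(376,261),(377,311),(347,311)],.098),'bystanders',back(c,P,[(235,142),(264,195),(346,170)],.03))
E
```

```text
top mat mm ((468.3046875, 182.77224731445312), (178.14590454101562, 178.30677795410156), 5.72601842880249)
orange 346 [  0 344] [ 19 368]
blue 5 [341 275] [341 279]
[[ 0.538  -0.241   0.098 ]
 [ 0.538  -0.3029  0.098 ]
 [ 0.437  -0.303   0.098 ]
 [ 0.4371 -0.2418  0.098 ]] bystanders [[ 0.8012 -0.0073  0.03  ]
 [ 0.6824 -0.0725  0.03  ]
 [ 0.7396 -0.2553  0.03  ]]
scene mat mm ((472.9129943847656, 183.5459747314453), (176.68605041503906, 177.44073486328125), 5.526504039764404)
orange 4 [199 272] [200 274]
blue 333 [350 206] [390 225]
```

View pics/c_top.png

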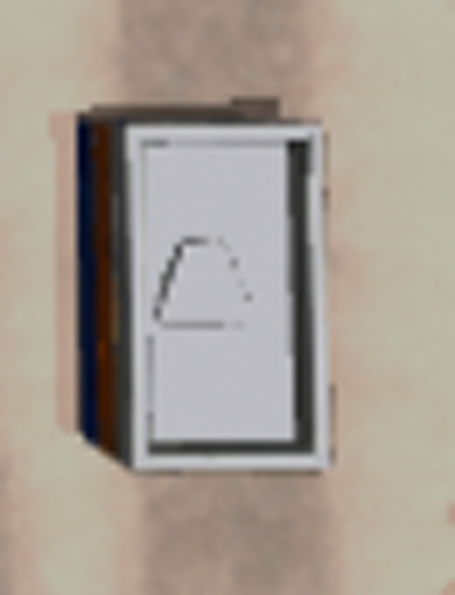

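The crop shows the white rim corners at about (348,263), (376,263), (377,312) and (350,312). That makes 58 x 101 mm, which matches, centred near (0.486,-0.274) with a yaw of about +1°. The chalk lies in the tray. I'm moving above the stack.

Emit:
play_rows(
  increments=[
    {"delta_pos":[0.058,0.074,0.01],"dr":[0,0,-0.026],"fingers":1},
    {"delta_pos":[0.058,0.074,0.01],"dr":[0,0,-0.026],"fingers":1},
    {"delta_pos":[0.058,0.074,0.01],"dr":[0,0,-0.026],"fingers":1},
    {"delta_pos":[0.058,0.074,0.01],"dr":[0,0,-0.026],"fingers":1},
    {"delta_pos":[0.058,0.074,0.01],"dr":[0,0,-0.026],"fingers":1},
  ],
  squeeze=20,
)

```text
t: 0.7
eef_pos: [0.3719, -0.4211, 0.2426]
eef_rot: [3.141, -0.0, -2.927]
contact_force: [0.3, -0.2, 0.0]
grip_width: 0.998
finger_force: 0.0
```

Emit:
play_rows(
  increments=[
    {"delta_pos":[0.058,0.074,0.01],"dr":[0,0,-0.026],"fingers":1},
    {"delta_pos":[0.058,0.074,0.01],"dr":[0,0,-0.026],"fingers":1},
    {"delta_pos":[0.058,0.074,0.01],"dr":[0,0,-0.026],"fingers":1},
    {"delta_pos":[0.058,0.074,0.01],"dr":[0,0,-0.026],"fingers":1},
    {"delta_pos":[0.058,0.074,0.01],"dr":[0,0,-0.026],"fingers":1},
  ],
)

```text
t: 1.2
eef_pos: [0.488, -0.273, 0.2627]
eef_rot: [3.141, -0.0, -3.131]
contact_force: [1.0, -0.4, 0.8]
grip_width: 1.001
finger_force: 0.0
```

Emit:
play_rows(
  increments=[
    {"delta_pos":[0,0,0],"dr":[0,0,0],"fingers":1},
    {"delta_pos":[0,0,0],"dr":[0,0,0],"fingers":1},
  ],
)

```text
t: 1.4
eef_pos: [0.4876, -0.2737, 0.2623]
eef_rot: [3.141, -0.001, -3.127]
contact_force: [-0.4, -0.2, -0.1]
grip_width: 1.001
finger_force: 0.0
```

```bash
python3 - <<'E'
from station import ctrl
from h import *
s=ctrl.observe();c=ctrl.camera("wrist");P=wristpose(c,s)
print(s['eef_pos'],s['eef_rot'],s['joints']);print({k:v for k,v in c.items() if k!='frame'});print(P)
cv2.imwrite("pics/w1.png",c['frame'][...,::-1]);np.save("pics/w1.npy",c['frame'])
E
```

```text
[ 0.4876 -0.2737  0.2623] [ 3.1414 -0.0005 -3.1272] [-0.2218  0.2468 -0.0905 -0.0001 -1.2341 -1.3347]
{'fovy': 66.33280062985871, 'cx': 277.3191699522476, 'cy': 213.72783164085067, 'mount': array([[ 0.0007,  0.9678,  0.2516,  0.0686],
       [ 1.    , -0.0008,  0.0003,  0.    ],
       [ 0.0005,  0.2516, -0.9678, -0.1621],
       [ 0.    ,  0.    ,  0.    ,  1.    ]])}
[[-0.015  -0.9679 -0.251   0.4191]
 [ 0.9999 -0.0146 -0.0035 -0.2747]
 [-0.0003 -0.2511  0.968   0.4245]
 [ 0.      0.      0.      1.    ]]
```

View pics/w1.png

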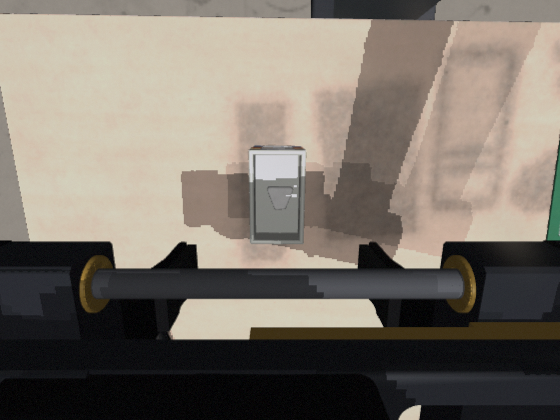

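The wrist view shows the white rim at about (249,148)–(305,243). The fingers are clear of it. I'll refine the edges next.

```bash
cat >> h.py <<'E'
def edges(im,c,P,X,z,Y,hw=6):
    """refine rectangle edges: X=4 world corners guess (order), at height z; Y: channel image. returns list of world line pts"""
    out=[]
    for a,b in zip(X,np.roll(X,-1,0)):
        n=np.array([(b-a)[1],-(b-a)[0],0]);n/=np.linalg.norm(n);pts=[]
        for t in np.linspace(.2,.8,25):
            o=np.linspace(-hw,hw,8*hw+1)/1000
            w=a+t*(b-a)+o[:,None]*n
            uv=proj(c,P,w).astype(np.float32)
            v=cv2.remap(Y,uv[:,0],uv[:,1],cv2.INTER_LINEAR)[:,0]
            g=np.abs(np.gradient(cv2.GaussianBlur(v.reshape(-1,1),(1,9),2)[:,0]))
            pts.append(o[np.argmax(g)]*1000)
        out.append(np.polyfit(np.linspace(-.3,.3,25),pts,1)[::-1].tolist()+[np.std(pts)])
    return out  # offset mm outward sign along n, slope mm per edge length, std
E
python3 - <<'E'
from h import *
from types import SimpleNamespace
c=dict(fovy=66.33280062985871,cx=277.3191699522476,cy=213.72783164085067)
P=np.array([[-.015,-.9679,-.251,.4191],[.9999,-.0146,-.0035,-.2747],[-.0003,-.2511,.968,.4245],[0,0,0,1]])
im=np.load("pics/w1.npy");print(back(c,P,[(249,148),(305,148),(303,243),(249,243)],.098))
show(im,(232,135,322,260),4.8 and 5,"pics/cw1.png")
E
```

```text
[[ 0.4365 -0.3028  0.098 ]
 [ 0.4357 -0.2469  0.098 ]
 [ 0.5359 -0.2454  0.098 ]
 [ 0.5367 -0.3035  0.098 ]]
```

View pics/cw1.png

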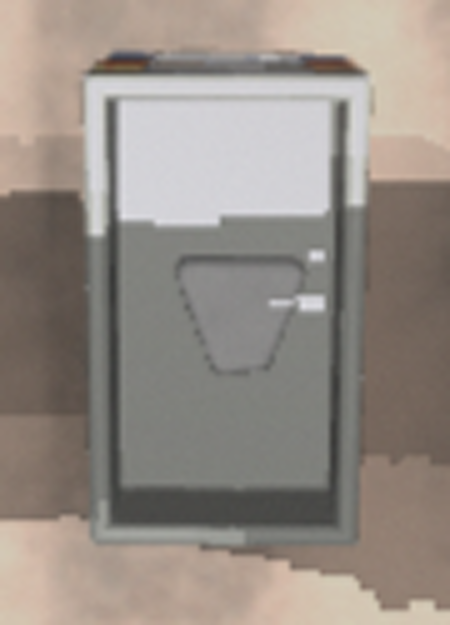

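The refined rim gives a centre of (0.487,-0.274) and a yaw of about +0.7°, and the tool is already aligned with it. I'm descending to TCP z≈0.071, so that the fingers reach only the white tray.

Emit:
play_rows(
  increments=[
    {"delta_pos":[0,0,-0.08],"dr":[0,0,0],"fingers":1},
    {"delta_pos":[0,0,-0.11],"dr":[0,0,0],"fingers":1},
    {"delta_pos":[0,0,-0.11],"dr":[0,0,0],"fingers":1},
    {"delta_pos":[0,0,-0.1],"dr":[0,0,0],"fingers":1},
    {"delta_pos":[0,0,-0.05],"dr":[0,0,0],"fingers":1},
  ],
)

```text
t: 1.95
eef_pos: [0.4839, -0.2749, 0.0787]
eef_rot: [3.139, -0.006, -3.132]
contact_force: [-0.5, 0.6, -0.4]
grip_width: 1.0
finger_force: 0.0
```

Emit:
play_rows(
  increments=[
    {"delta_pos":[0,0,-0.026],"dr":[0,0,0],"fingers":1},
    {"delta_pos":[0,0,0],"dr":[0,0,0],"fingers":1},
    {"delta_pos":[0,0,0],"dr":[0,0,0],"fingers":1},
  ],
)

```text
t: 2.25
eef_pos: [0.4879, -0.2753, 0.0733]
eef_rot: [-3.141, 0.002, -3.13]
contact_force: [0.8, 0.4, 0.4]
grip_width: 1.002
finger_force: 0.0
```

Emit:
play_rows(
  increments=[
    {"delta_pos":[0,0.002,-0.005],"dr":[0,0,0.002],"fingers":1},
    {"delta_pos":[0,0,0],"dr":[0,0,0],"fingers":0.75},
    {"delta_pos":[0,0,0],"dr":[0,0,0],"fingers":0.6},
    {"delta_pos":[0,0,0],"dr":[0,0,0],"fingers":0.5},
    {"delta_pos":[0,0,0],"dr":[0,0,0],"fingers":0.5},
  ],
  squeeze=20,
)

```text
t: 2.75
eef_pos: [0.4874, -0.2736, 0.0704]
eef_rot: [-3.141, 0.0, -3.126]
contact_force: [-0.1, 0.1, 1.9]
grip_width: 0.726
finger_force: 0.0
```

Emit:
play_rows(
  increments=[
    {"delta_pos":[0,0,0],"dr":[0,0,0],"fingers":0.4},
    {"delta_pos":[0,0,0],"dr":[0,0,0],"fingers":0.4},
    {"delta_pos":[0,0,0],"dr":[0,0,0],"fingers":0.4},
  ],
)

```text
t: 3.05
eef_pos: [0.4875, -0.2737, 0.0703]
eef_rot: [-3.141, 0.0, -3.126]
contact_force: [-0.7, -0.7, 0.8]
grip_width: 0.662
finger_force: 20.0
```

Gripped at 57.6 mm with 20 N, which matches the tray width. I'm lifting gently.

Emit:
play_rows(
  increments=[
    {"delta_pos":[0,0,0.01],"dr":[0,0,0],"fingers":0.4},
    {"delta_pos":[0,0,0.015],"dr":[0,0,0],"fingers":0.4},
    {"delta_pos":[0,0,0.025],"dr":[0,0,0],"fingers":0.4},
    {"delta_pos":[0,0,0.025],"dr":[0,0,0],"fingers":0.4},
    {"delta_pos":[0,0,0.015],"dr":[0,0,0],"fingers":0.4},
  ],
)

```text
t: 3.55
eef_pos: [0.488, -0.2738, 0.1078]
eef_rot: [-3.141, 0.002, -3.126]
contact_force: [-0.8, 0.5, -1.3]
grip_width: 0.667
finger_force: 20.0
```

```bash
python3 - <<'E'
from station import ctrl
from h import *
a=ctrl.camera("scene")['frame'];s=ctrl.observe();print(s['eef_pos'],s['finger_force'],s['contact_force'])
b=ctrl.camera("top")['frame']
A=cv2.resize(a[130:260,320:440,::-1],None,fx=3,fy=3);B=cv2.resize(b[230:360,300:420,::-1],None,fx=3,fy=3)
cv2.imwrite("pics/lift1.png",np.hstack([A,B]))
E
```

```text
[ 0.4884 -0.274   0.1085] 19.983943338738754 [ 0.9078 -0.229  -0.6145]
```

View pics/lift1.png

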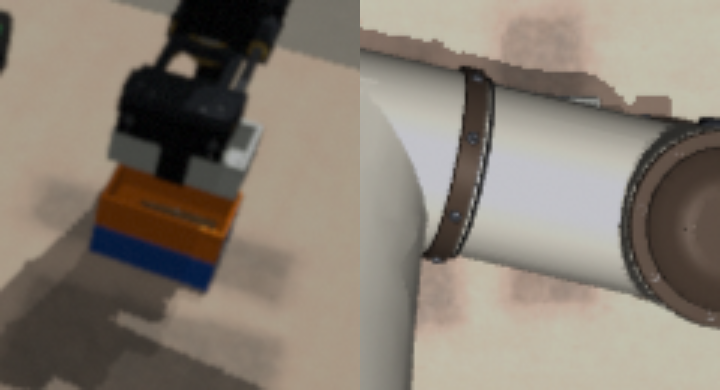

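The scene crop shows the white tray lifted level, and orange on blue with the peg inside. I'm carrying white 0.15 m in +y, towards the free counter.

Emit:
play_rows(
  increments=[
    {"delta_pos":[0,0.02,0],"dr":[0,0,0],"fingers":0.4},
    {"delta_pos":[0,0.04,0],"dr":[0,0,0],"fingers":0.4},
    {"delta_pos":[0,0.06,0],"dr":[0,0,0],"fingers":0.4},
    {"delta_pos":[0,0.06,0],"dr":[0,0,0],"fingers":0.4},
    {"delta_pos":[0,0.06,0],"dr":[0,0,0],"fingers":0.4},
  ],
)

```text
t: 4.15
eef_pos: [0.4866, -0.1757, 0.1057]
eef_rot: [3.141, -0.001, -3.126]
contact_force: [0.8, 0.6, -0.4]
grip_width: 0.664
finger_force: 20.0
```

Emit:
play_rows(
  increments=[
    {"delta_pos":[0,0.06,0],"dr":[0,0,0],"fingers":0.4},
    {"delta_pos":[0,0.045,0],"dr":[0,0,0],"fingers":0.4},
    {"delta_pos":[0,0.03,0],"dr":[0,0,0],"fingers":0.4},
    {"delta_pos":[0,0,-0.015],"dr":[0,0,0],"fingers":0.4},
    {"delta_pos":[0,0,-0.035],"dr":[0,0,0],"fingers":0.4},
  ],
)

```text
t: 4.65
eef_pos: [0.4882, -0.1232, 0.0866]
eef_rot: [-3.141, 0.003, -3.125]
contact_force: [0.4, -0.1, -2.1]
grip_width: 0.665
finger_force: 20.0
```

Emit:
play_rows(
  increments=[
    {"delta_pos":[0,0,-0.045],"dr":[0,0,0],"fingers":0.4},
    {"delta_pos":[0,0,-0.045],"dr":[0,0,0],"fingers":0.4},
    {"delta_pos":[0,0,-0.04],"dr":[0,0,0],"fingers":0.4},
    {"delta_pos":[0,0,-0.03],"dr":[0,0,0],"fingers":0.4},
    {"delta_pos":[0,0,-0.015],"dr":[0,0,0],"fingers":0.4},
  ],
)

```text
t: 5.15
eef_pos: [0.4862, -0.1241, 0.0145]
eef_rot: [-3.141, -0.003, -3.127]
contact_force: [0.1, 0.1, -1.1]
grip_width: 0.663
finger_force: 20.0
```

Emit:
play_rows(
  increments=[
    {"delta_pos":[0,0,-0.006],"dr":[0,0,0],"fingers":0.4},
    {"delta_pos":[0,0,0],"dr":[0,0,0],"fingers":0.4},
    {"delta_pos":[0,0,0],"dr":[0,0,0],"fingers":0.4},
  ],
)

```text
t: 5.45
eef_pos: [0.4878, -0.1237, 0.0142]
eef_rot: [-3.142, 0.001, -3.126]
contact_force: [0.3, 0.1, -1.6]
grip_width: 0.665
finger_force: 20.0
```

Emit:
play_rows(
  increments=[
    {"delta_pos":[0,0,-0.006],"dr":[0,0,0],"fingers":0.4},
    {"delta_pos":[0,0,-0.004],"dr":[0,0,0],"fingers":0.4},
    {"delta_pos":[0,0,-0.003],"dr":[0,0,0],"fingers":0.4},
    {"delta_pos":[0,0,0],"dr":[0,0,0],"fingers":0.4},
    {"delta_pos":[0,0,0],"dr":[0,0,0],"fingers":0.4},
  ],
)

```text
t: 5.95
eef_pos: [0.4873, -0.1236, 0.0086]
eef_rot: [-3.142, 0.0, -3.126]
contact_force: [0.6, 0.5, -0.5]
grip_width: 0.664
finger_force: 20.0
```

Emit:
play_rows(
  increments=[
    {"delta_pos":[0,0,-0.0015],"dr":[0,0,0],"fingers":0.4},
    {"delta_pos":[0,0,0],"dr":[0,0,0],"fingers":0.4},
    {"delta_pos":[0,0,0],"dr":[0,0,0],"fingers":0.4},
  ],
)

```text
t: 6.25
eef_pos: [0.4875, -0.1236, 0.0083]
eef_rot: [-3.142, 0.0, -3.126]
contact_force: [-1.6, 0.3, 3.4]
grip_width: 0.669
finger_force: 20.0
```

Emit:
play_rows(
  increments=[
    {"delta_pos":[0,0,0],"dr":[0,0,0],"fingers":0.7},
    {"delta_pos":[0,0,0],"dr":[0,0,0],"fingers":0.8},
    {"delta_pos":[0,0,0],"dr":[0,0,0],"fingers":1},
    {"delta_pos":[0,0,0],"dr":[0,0,0],"fingers":1},
    {"delta_pos":[0,0,0],"dr":[0,0,0],"fingers":1},
  ],
)

```text
t: 6.75
eef_pos: [0.4873, -0.1237, 0.0079]
eef_rot: [3.142, -0.0, -3.126]
contact_force: [0.7, -0.0, 0.3]
grip_width: 0.958
finger_force: 0.0
```

Emit:
play_rows(
  increments=[
    {"delta_pos":[0,0,0.05],"dr":[0,0,0],"fingers":1},
    {"delta_pos":[0,0,0.1],"dr":[0,0,0],"fingers":1},
    {"delta_pos":[0,0,0.12],"dr":[0,0,0],"fingers":1},
    {"delta_pos":[0,0,0.12],"dr":[0,0,0],"fingers":1},
    {"delta_pos":[0,0,0.08],"dr":[0,0,0],"fingers":1},
  ],
)

```text
t: 7.25
eef_pos: [0.4883, -0.1238, 0.1997]
eef_rot: [-3.141, 0.005, -3.126]
contact_force: [0.8, -0.2, -0.2]
grip_width: 0.995
finger_force: 0.0
```

Emit:
play_rows(
  increments=[
    {"delta_pos":[0,-0.07,0],"dr":[0,0,0],"fingers":1},
    {"delta_pos":[0,-0.1,0],"dr":[0,0,0],"fingers":1},
    {"delta_pos":[0,-0.11,0],"dr":[0,0,0],"fingers":1},
    {"delta_pos":[0,-0.095,0],"dr":[0,0,0],"fingers":1},
    {"delta_pos":[0,0,0],"dr":[0,0,0],"fingers":1},
  ],
)

```text
t: 7.75
eef_pos: [0.4869, -0.2771, 0.1953]
eef_rot: [-3.141, -0.001, -3.131]
contact_force: [-0.6, 1.2, -1.2]
grip_width: 1.0
finger_force: 0.0
```

Emit:
play_rows(
  increments=[
    {"delta_pos":[0,0,0],"dr":[0,0,0],"fingers":1},
    {"delta_pos":[0,0,0],"dr":[0,0,0],"fingers":1},
  ],
)

```text
t: 7.95
eef_pos: [0.4871, -0.273, 0.1957]
eef_rot: [3.141, -0.0, -3.126]
contact_force: [-0.3, 0.8, -0.3]
grip_width: 0.999
finger_force: 0.0
```

```bash
python3 - <<'E'
from station import ctrl
from h import *
s=ctrl.observe();c=ctrl.camera("wrist");P=wristpose(c,s);im=c['frame']
print(s['eef_pos'],s['eef_rot'])
def model(x,y,yaw,z):
    q=np.array([[-.05,-.029],[-.05,.029],[.05,.029],[.05,-.029]]);cs,sn=np.cos(yaw),np.sin(yaw)
    return np.c_[q@np.array([[cs,sn],[-sn,cs]])+[x,y],np.full(4,z)]
k=1.4;v=cv2.resize(im[:,:,::-1],None,fx=k,fy=k)
for X in (model(.4873,-.2737,.0155,.067),model(.4873,-.1236,.0155,.036)):
    p=proj(c,P,X);print(p);cv2.polylines(v,[(p*k).round().astype(int)],True,(255,0,255),1)
cv2.imwrite("pics/w2.png",v);np.savez("pics/w2.npz",im=im,P=P)
E
```

```text
[ 0.4871 -0.273   0.1957] [ 3.1412 -0.0005 -3.1255]
[[244.0612 151.9929]
 [309.1619 152.075 ]
 [306.4666 256.9293]
 [246.6158 256.8579]]
[[399.456  152.5345]
 [458.2601 152.6087]
 [444.8592 248.0357]
 [390.3722 247.9704]]
```

View pics/w2.png

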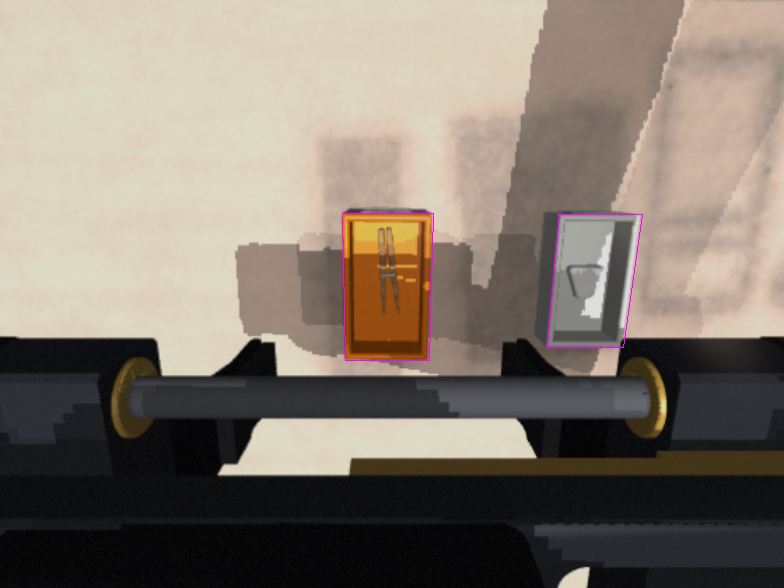

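Orange is at (387,285) with the peg in it, and white is upright at (592,280) with its chalk. Both match the predicted outlines to about 1 mm. I'm descending to the orange tray, TCP z≈0.0395.

Emit:
play_rows(
  increments=[
    {"delta_pos":[0,0,-0.08],"dr":[0,0,0],"fingers":1},
    {"delta_pos":[0,0,-0.1],"dr":[0,0,0],"fingers":1},
    {"delta_pos":[0,0,-0.09],"dr":[0,0,0],"fingers":1},
    {"delta_pos":[0,0,-0.06],"dr":[0,0,0],"fingers":1},
    {"delta_pos":[0,0,-0.03],"dr":[0,0,0],"fingers":1},
  ],
)

```text
t: 8.5
eef_pos: [0.4862, -0.2721, 0.0499]
eef_rot: [3.14, -0.004, -3.124]
contact_force: [0.4, 0.6, -0.0]
grip_width: 1.004
finger_force: 0.0
```

Emit:
play_rows(
  increments=[
    {"delta_pos":[0,0,-0.015],"dr":[0,0,0],"fingers":1},
    {"delta_pos":[0,0,0],"dr":[0,0,0],"fingers":1},
    {"delta_pos":[0,0,0],"dr":[0,0,0],"fingers":1},
  ],
)

```text
t: 8.8
eef_pos: [0.4884, -0.2737, 0.0473]
eef_rot: [-3.141, 0.002, -3.125]
contact_force: [0.7, 0.6, 0.0]
grip_width: 1.0
finger_force: 0.0
```

Emit:
play_rows(
  increments=[
    {"delta_pos":[0,0,-0.012],"dr":[0,0,0],"fingers":1},
    {"delta_pos":[0,0,-0.006],"dr":[0,0,0],"fingers":1},
    {"delta_pos":[0,0,0],"dr":[0,0,0],"fingers":1},
    {"delta_pos":[0,0,0],"dr":[0,0,0],"fingers":0.8},
    {"delta_pos":[0,0,0],"dr":[0,0,0],"fingers":0.6},
  ],
)

```text
t: 9.3
eef_pos: [0.4874, -0.2738, 0.0389]
eef_rot: [-3.141, 0.0, -3.126]
contact_force: [0.0, 1.1, -1.0]
grip_width: 0.895
finger_force: 0.0
```

Emit:
play_rows(
  increments=[
    {"delta_pos":[0,0,0],"dr":[0,0,0],"fingers":0.5},
    {"delta_pos":[0,0,0],"dr":[0,0,0],"fingers":0.4},
    {"delta_pos":[0,0,0],"dr":[0,0,0],"fingers":0.4},
    {"delta_pos":[0,0,0],"dr":[0,0,0],"fingers":0.4},
    {"delta_pos":[0,0,0],"dr":[0,0,0],"fingers":0.4},
  ],
)

```text
t: 9.8
eef_pos: [0.4874, -0.2737, 0.0388]
eef_rot: [-3.141, 0.0, -3.126]
contact_force: [-0.4, -0.2, 0.6]
grip_width: 0.664
finger_force: 20.0
```

Emit:
play_rows(
  increments=[
    {"delta_pos":[0,0,0.01],"dr":[0,0,0],"fingers":0.4},
    {"delta_pos":[0,0,0.015],"dr":[0,0,0],"fingers":0.4},
    {"delta_pos":[0,0,0.03],"dr":[0,0,0],"fingers":0.4},
    {"delta_pos":[0,0,0.04],"dr":[0,0,0],"fingers":0.4},
    {"delta_pos":[0,0,0.05],"dr":[0,0,0],"fingers":0.4},
  ],
)

```text
t: 10.3
eef_pos: [0.4869, -0.2735, 0.0976]
eef_rot: [3.141, -0.001, -3.126]
contact_force: [-0.0, 0.2, -0.7]
grip_width: 0.663
finger_force: 20.0
```

Emit:
play_rows(
  increments=[
    {"delta_pos":[0,0,0.05],"dr":[0,0,0],"fingers":0.4},
    {"delta_pos":[0,0,0.05],"dr":[0,0,0],"fingers":0.4},
    {"delta_pos":[0,0,0.04],"dr":[0,0,0],"fingers":0.4},
    {"delta_pos":[0,0,0.03],"dr":[0,0,0],"fingers":0.4},
    {"delta_pos":[0,0,0.015],"dr":[0,0,0],"fingers":0.4},
  ],
)

```text
t: 10.8
eef_pos: [0.4877, -0.2738, 0.1726]
eef_rot: [-3.141, 0.002, -3.126]
contact_force: [-0.5, -0.5, -1.7]
grip_width: 0.668
finger_force: 20.0
```

Emit:
play_rows(
  increments=[
    {"delta_pos":[0,0.02,0],"dr":[0,0,0],"fingers":0.4},
    {"delta_pos":[0,0.04,0],"dr":[0,0,0],"fingers":0.4},
    {"delta_pos":[0,0.06,0],"dr":[0,0,0],"fingers":0.4},
    {"delta_pos":[0,0.06,0],"dr":[0,0,0],"fingers":0.4},
    {"delta_pos":[0,0.07,0],"dr":[0,0,0],"fingers":0.4},
  ],
)

```text
t: 11.3
eef_pos: [0.4863, -0.1718, 0.1696]
eef_rot: [3.141, -0.002, -3.126]
contact_force: [0.7, 1.3, -1.2]
grip_width: 0.664
finger_force: 20.0
```

Emit:
play_rows(
  increments=[
    {"delta_pos":[0,0.07,0],"dr":[0,0,0],"fingers":0.4},
    {"delta_pos":[0,0.07,0],"dr":[0,0,0],"fingers":0.4},
    {"delta_pos":[0,0.07,0],"dr":[0,0,0],"fingers":0.4},
    {"delta_pos":[0,0.07,0],"dr":[0,0,0],"fingers":0.4},
    {"delta_pos":[0,0.07,0],"dr":[0,0,0],"fingers":0.4},
  ],
)

```text
t: 11.8
eef_pos: [0.486, -0.0316, 0.1698]
eef_rot: [-3.141, -0.002, -3.125]
contact_force: [-1.0, -0.3, -1.7]
grip_width: 0.664
finger_force: 20.0
```

Emit:
play_rows(
  increments=[
    {"delta_pos":[0,0.06,0],"dr":[0,0,0],"fingers":0.4},
    {"delta_pos":[0,0.05,0],"dr":[0,0,0],"fingers":0.4},
    {"delta_pos":[0,0.03,0],"dr":[0,0,0],"fingers":0.4},
    {"delta_pos":[0,0.01,0],"dr":[0,0,0],"fingers":0.4},
    {"delta_pos":[0,0,0],"dr":[0,0,0],"fingers":0.4},
  ],
)

```text
t: 12.3
eef_pos: [0.4869, 0.0267, 0.1704]
eef_rot: [-3.141, -0.001, -3.125]
contact_force: [-0.7, -0.6, -1.6]
grip_width: 0.668
finger_force: 20.0
```

```bash
python3 - <<'E'
from station import ctrl
from h import *
s=ctrl.observe();c=ctrl.camera("wrist");P=wristpose(c,s);im=c['frame']
print(s['eef_pos'],s['eef_rot'],s['joints'],s['grip_width'])
m=mask(im,(70,100,40),(90,255,255));h=hull_rect(m);print(h.min(0),h.max(0))
W=back(c,P,h,.003);print("mat mm",cv2.minAreaRect((W[:,:2]*1000).astype(np.float32)))
cv2.imwrite("pics/w3.png",im[...,::-1]);np.savez("pics/w3.npz",im=im,P=P)
E
```

```text
[0.4869 0.0267 0.1704] [-3.1413 -0.001  -3.1251] [ 0.3887  0.2002 -0.3975 -0.0001 -0.9741 -1.9429] 0.6677863676647484
[468  88] [524 248]
mat mm ((458.3631591796875, 243.227294921875), (165.0015106201172, 53.273040771484375), 5.567554950714111)
```

View pics/w3.png

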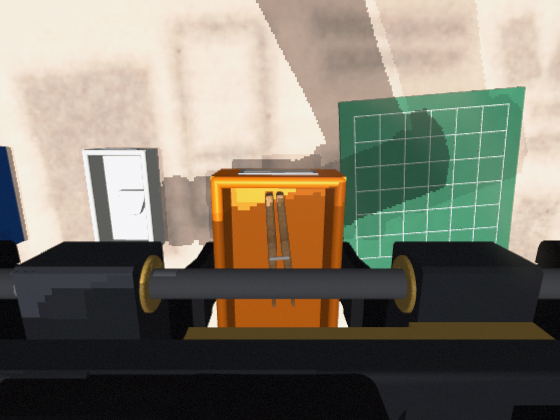

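The wrist view shows the orange tray held level with the peg inside, the white tray at (122,195) and the mat's near corners at (339,102) and (524,88).

```bash
python3 - <<'E'
from h import *
c=dict(fovy=66.33280062985871,cx=277.3191699522476,cy=213.72783164085067)
d=np.load("pics/w3.npz");im=d['im'];P=d['P']
m=mask(im,(70,60,25),(95,255,255));m=cv2.morphologyEx(m,cv2.MORPH_CLOSE,np.ones((7,7)))
ys,xs=np.nonzero(m)
top=np.array([(x,ys[xs==x].min()) for x in range(345,520)])
lft=np.array([(xs[ys==y].min(),y) for y in range(108,250)]);rgt=np.array([(xs[ys==y].max()+1,y) for y in range(95,240)])
L=[]
for e in(top,lft,rgt):
    W=back(c,P,e,.003)[:,:2];vx,vy,x0,y0=cv2.fitLine(W.astype(np.float32),cv2.DIST_HUBER,0,1e-4,1e-4)[:,0]
    L.append((vx,vy,x0,y0));r=(W-[x0,y0])@[-vy,vx];print(np.degrees(np.arctan2(vy,vx)),x0,y0,'std',r.std())
def X(a,b):
    t=np.linalg.solve(np.array([[a[0],-b[0]],[a[1],-b[1]]]),np.array(b[2:])-np.array(a[2:]));return np.array(a[2:])+t[0]*np.array(a[:2])
A,B=X(L[0],L[1]),X(L[0],L[2]);e=(B-A);print(A,B,np.linalg.norm(e))
u=e/np.linalg.norm(e);n=np.array([u[1],-u[0]]);n*=np.sign(n[0]);print("centre",(A+B)/2+.09*n,"yaw",np.degrees(np.arctan2(n[1],n[0])))
E
```

```text
-84.14894 0.37904486 0.21136704 std 0.0013302587993246247
7.4716654 0.473796 0.09461436 std 0.002053799551326655
5.506123 0.45169315 0.26997778 std 0.0003042049493166784
[0.3921 0.0839] [0.3738 0.2625] 0.17950414
centre [0.4725 0.1824] yaw 5.8510494
```

Mat centre is (0.472,0.183) with a yaw of 5.7°. The three cameras agree to within a few mm, and the edge measures 179.5 mm. I'm carrying orange over the mat with a small turn, then partway down.

Emit:
play_rows(
  increments=[
    {"delta_pos":[-0.003,0.02,0],"dr":[0,0,0.006],"fingers":0.4},
    {"delta_pos":[-0.004,0.04,0],"dr":[0,0,0.007],"fingers":0.4},
    {"delta_pos":[-0.005,0.06,0],"dr":[0,0,0.007],"fingers":0.4},
    {"delta_pos":[-0.006,0.06,0],"dr":[0,0,0.007],"fingers":0.4},
    {"delta_pos":[-0.006,0.06,0],"dr":[0,0,0.007],"fingers":0.4},
  ],
)

```text
t: 12.85
eef_pos: [0.4776, 0.1228, 0.1708]
eef_rot: [3.142, 0.0, -3.073]
contact_force: [0.6, -0.0, -2.0]
grip_width: 0.664
finger_force: 20.0
```

Emit:
play_rows(
  increments=[
    {"delta_pos":[-0.005,0.06,0],"dr":[0,0,0.007],"fingers":0.4},
    {"delta_pos":[-0.004,0.05,0],"dr":[0,0,0.007],"fingers":0.4},
    {"delta_pos":[-0.004,0.03,0],"dr":[0,0,0.005],"fingers":0.4},
    {"delta_pos":[0,0.011,-0.01],"dr":[0,0,0],"fingers":0.4},
    {"delta_pos":[0,0,-0.03],"dr":[0,0,0],"fingers":0.4},
  ],
)

```text
t: 13.35
eef_pos: [0.4732, 0.1832, 0.1551]
eef_rot: [3.14, 0.002, -3.043]
contact_force: [-0.1, -0.6, -1.3]
grip_width: 0.666
finger_force: 20.0
```

Emit:
play_rows(
  increments=[
    {"delta_pos":[0,0,-0.05],"dr":[0,0,0],"fingers":0.4},
    {"delta_pos":[0,0,-0.06],"dr":[0,0,0],"fingers":0.4},
    {"delta_pos":[0,0,-0.06],"dr":[0,0,0],"fingers":0.4},
    {"delta_pos":[0,0,-0.05],"dr":[0,0,0],"fingers":0.4},
    {"delta_pos":[0,0,-0.04],"dr":[0,0,0],"fingers":0.4},
  ],
)

```text
t: 13.85
eef_pos: [0.4716, 0.1809, 0.0486]
eef_rot: [-3.14, -0.003, -3.045]
contact_force: [0.3, 0.2, -1.4]
grip_width: 0.669
finger_force: 20.0
```

Emit:
play_rows(
  increments=[
    {"delta_pos":[0,0,-0.03],"dr":[0,0,0],"fingers":0.4},
    {"delta_pos":[0,0,-0.015],"dr":[0,0,0],"fingers":0.4},
    {"delta_pos":[0,0,0],"dr":[0,0,0],"fingers":0.4},
    {"delta_pos":[0,0,0],"dr":[0,0,0],"fingers":0.4},
  ],
)

```text
t: 14.25
eef_pos: [0.4729, 0.1828, 0.0331]
eef_rot: [3.141, 0.001, -3.043]
contact_force: [0.1, 0.9, -0.3]
grip_width: 0.666
finger_force: 20.0
```

Emit:
play_rows(
  increments=[
    {"delta_pos":[-0.001,0,-0.018],"dr":[0,0,0],"fingers":0.4},
    {"delta_pos":[0,0,-0.018],"dr":[0,0,0],"fingers":0.4},
    {"delta_pos":[0,0,-0.01],"dr":[0,0,0],"fingers":0.4},
    {"delta_pos":[0,0,-0.004],"dr":[0,0,0],"fingers":0.4},
    {"delta_pos":[0,0,0],"dr":[0,0,0],"fingers":0.4},
  ],
)

```text
t: 14.75
eef_pos: [0.472, 0.1827, 0.0124]
eef_rot: [-3.141, -0.001, -3.043]
contact_force: [-0.1, 0.5, -2.1]
grip_width: 0.666
finger_force: 20.0
```

Emit:
play_rows(
  increments=[
    {"delta_pos":[0,0,-0.0025],"dr":[0,0,0],"fingers":0.4},
    {"delta_pos":[0,0,0],"dr":[0,0,0],"fingers":0.4},
    {"delta_pos":[0,0,0],"dr":[0,0,0],"fingers":0.4},
  ],
)

```text
t: 15.05
eef_pos: [0.4722, 0.1828, 0.0119]
eef_rot: [3.141, 0.0, -3.043]
contact_force: [0.2, -0.0, -2.4]
grip_width: 0.665
finger_force: 20.0
```

Emit:
play_rows(
  increments=[
    {"delta_pos":[0,0,-0.0025],"dr":[0,0,0],"fingers":0.4},
    {"delta_pos":[0,0,-0.001],"dr":[0,0,0],"fingers":0.4},
    {"delta_pos":[0,0,0],"dr":[0,0,0],"fingers":0.4},
    {"delta_pos":[0,0,0],"dr":[0,0,0],"fingers":0.4},
  ],
)

```text
t: 15.45
eef_pos: [0.4723, 0.1829, 0.0108]
eef_rot: [3.141, 0.0, -3.043]
contact_force: [-1.9, 0.2, 4.7]
grip_width: 0.665
finger_force: 20.0
```

Contact at 4.7 N at the expected height. I'm releasing, rising, and moving back above the white tray at (0.4873,-0.1236) with the turn undone.

Emit:
play_rows(
  increments=[
    {"delta_pos":[0,0,0],"dr":[0,0,0],"fingers":0.7},
    {"delta_pos":[0,0,0],"dr":[0,0,0],"fingers":0.8},
    {"delta_pos":[0,0,0],"dr":[0,0,0],"fingers":1},
    {"delta_pos":[0,0,0],"dr":[0,0,0],"fingers":1},
    {"delta_pos":[0,0,0],"dr":[0,0,0],"fingers":1},
  ],
)

```text
t: 15.95
eef_pos: [0.4721, 0.1827, 0.0102]
eef_rot: [-3.141, -0.0, -3.043]
contact_force: [-0.2, 0.5, -0.1]
grip_width: 0.957
finger_force: 0.0
```

Emit:
play_rows(
  increments=[
    {"delta_pos":[0,0,0.05],"dr":[0,0,0],"fingers":1},
    {"delta_pos":[0,0,0.1],"dr":[0,0,0],"fingers":1},
    {"delta_pos":[0,0,0.12],"dr":[0,0,0],"fingers":1},
    {"delta_pos":[0,0,0.12],"dr":[0,0,0],"fingers":1},
    {"delta_pos":[0,0,0.08],"dr":[0,0,0],"fingers":1},
  ],
)

```text
t: 16.45
eef_pos: [0.473, 0.1832, 0.2021]
eef_rot: [3.139, 0.005, -3.042]
contact_force: [1.5, 0.8, -0.0]
grip_width: 0.997
finger_force: 0.0
```

Emit:
play_rows(
  increments=[
    {"delta_pos":[0,-0.05,0],"dr":[0,0,-0.01],"fingers":1},
    {"delta_pos":[0.006,-0.1,0],"dr":[0,0,-0.01],"fingers":1},
    {"delta_pos":[0.008,-0.11,0],"dr":[0,0,-0.01],"fingers":1},
    {"delta_pos":[0.008,-0.11,0],"dr":[0,0,-0.01],"fingers":1},
    {"delta_pos":[0.008,-0.11,0],"dr":[0,0,-0.01],"fingers":1},
  ],
)

```text
t: 16.95
eef_pos: [0.4838, -0.0108, 0.1985]
eef_rot: [3.141, 0.0, -3.121]
contact_force: [0.8, 1.0, 0.1]
grip_width: 1.003
finger_force: 0.0
```

Emit:
play_rows(
  increments=[
    {"delta_pos":[0.008,-0.11,0],"dr":[0,0,-0.003],"fingers":1},
    {"delta_pos":[0,-0.1,0],"dr":[0,0,0],"fingers":1},
    {"delta_pos":[0,-0.076,0],"dr":[0,0,0],"fingers":1},
    {"delta_pos":[0,0,0],"dr":[0,0,0],"fingers":1},
    {"delta_pos":[0,0,0],"dr":[0,0,0],"fingers":1},
  ],
)

```text
t: 17.45
eef_pos: [0.487, -0.1242, 0.1981]
eef_rot: [3.141, -0.0, -3.128]
contact_force: [0.3, 0.6, -0.3]
grip_width: 1.0
finger_force: 0.0
```

```bash
python3 - <<'E'
from station import ctrl
from h import *
s=ctrl.observe();c=ctrl.camera("wrist");P=wristpose(c,s);im=c['frame']
print(s['eef_pos'],s['eef_rot'])
def model(x,y,yaw,z):
    q=np.array([[-.05,-.029],[-.05,.029],[.05,.029],[.05,-.029]]);cs,sn=np.cos(yaw),np.sin(yaw)
    return np.c_[q@np.array([[cs,sn],[-sn,cs]])+[x,y],np.full(4,z)]
v=im[:,:,::-1].copy()
v=cv2.resize(v,None,fx=1.4,fy=1.4)
for X in (model(.4873,-.2737,.0155,.036),model(.4873,-.1236,.0155,.036),model(.4722,.1828,.0985,.039)):
    p=proj(c,P,X);cv2.polylines(v,[(p*1.4).round().astype(int)],True,(255,0,255),1)
cv2.imwrite("pics/w4.png",v)
E
```

```text
[ 0.487  -0.1242  0.1981] [ 3.1414 -0.0005 -3.1279]
```

View pics/w4.png

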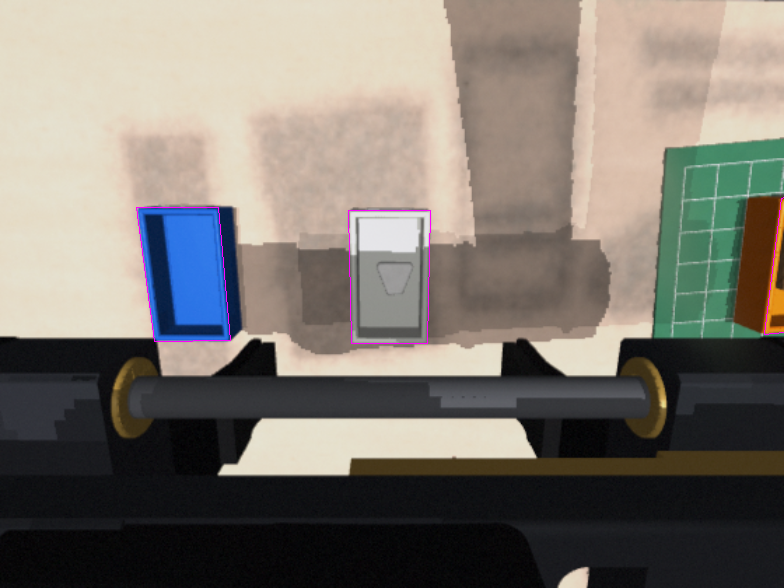

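Blue at (185,275) and white at (390,275) both sit exactly on their predicted outlines, the chalk is in place, and orange is on the mat. I'm descending on white.

Emit:
play_rows(
  increments=[
    {"delta_pos":[0,0.001,-0.08],"dr":[0,0,0.001],"fingers":1},
    {"delta_pos":[0,0,-0.11],"dr":[0,0,0],"fingers":1},
    {"delta_pos":[0,0,-0.11],"dr":[0,0,0],"fingers":1},
    {"delta_pos":[0,0,-0.08],"dr":[0,0,0],"fingers":1},
    {"delta_pos":[0,0,-0.05],"dr":[0,0,0],"fingers":1},
  ],
)

```text
t: 18.0
eef_pos: [0.4859, -0.1219, 0.0239]
eef_rot: [3.141, -0.004, -3.123]
contact_force: [-0.2, -0.8, -0.3]
grip_width: 1.003
finger_force: 0.0
```

Emit:
play_rows(
  increments=[
    {"delta_pos":[0,0,-0.025],"dr":[0,0,0],"fingers":1},
    {"delta_pos":[0,0,0],"dr":[0,0,0],"fingers":1},
    {"delta_pos":[0,0,0],"dr":[0,0,0],"fingers":1},
  ],
)

```text
t: 18.3
eef_pos: [0.4883, -0.1227, 0.0172]
eef_rot: [-3.141, 0.002, -3.123]
contact_force: [1.0, 0.3, 0.4]
grip_width: 1.001
finger_force: 0.0
```

Emit:
play_rows(
  increments=[
    {"delta_pos":[0,-0.002,-0.012],"dr":[0,0,-0.002],"fingers":1},
    {"delta_pos":[0,0,-0.007],"dr":[0,0,0],"fingers":1},
    {"delta_pos":[0,0,0],"dr":[0,0,0],"fingers":1},
    {"delta_pos":[0,0,0],"dr":[0,0,0],"fingers":1},
  ],
)

```text
t: 18.7
eef_pos: [0.4874, -0.1241, 0.009]
eef_rot: [3.142, 0.001, -3.128]
contact_force: [-0.8, -0.2, 0.4]
grip_width: 0.998
finger_force: 0.0
```

Emit:
play_rows(
  increments=[
    {"delta_pos":[0,0,0],"dr":[0,0,0],"fingers":0.8},
    {"delta_pos":[0,0,0],"dr":[0,0,0],"fingers":0.6},
    {"delta_pos":[0,0,0],"dr":[0,0,0],"fingers":0.5},
    {"delta_pos":[0,0,0],"dr":[0,0,0],"fingers":0.4},
    {"delta_pos":[0,0,0],"dr":[0,0,0],"fingers":0.4},
  ],
)

```text
t: 19.2
eef_pos: [0.4873, -0.124, 0.0088]
eef_rot: [3.142, 0.0, -3.128]
contact_force: [-0.8, 0.3, -0.0]
grip_width: 0.66
finger_force: 20.0
```

Emit:
play_rows(
  increments=[
    {"delta_pos":[0,0,0],"dr":[0,0,0],"fingers":0.4},
    {"delta_pos":[0,0,0],"dr":[0,0,0],"fingers":0.4},
  ],
)

```text
t: 19.4
eef_pos: [0.4873, -0.124, 0.0088]
eef_rot: [-3.142, 0.0, -3.128]
contact_force: [0.9, -0.3, 1.4]
grip_width: 0.665
finger_force: 20.0
```

Emit:
play_rows(
  increments=[
    {"delta_pos":[0,0,0.01],"dr":[0,0,0],"fingers":0.4},
    {"delta_pos":[0,0,0.025],"dr":[0,0,0],"fingers":0.4},
    {"delta_pos":[0,0,0.045],"dr":[0,0,0],"fingers":0.4},
    {"delta_pos":[0,0,0.05],"dr":[0,0,0],"fingers":0.4},
    {"delta_pos":[0,0,0.05],"dr":[0,0,0],"fingers":0.4},
  ],
)

```text
t: 19.9
eef_pos: [0.4871, -0.1241, 0.0821]
eef_rot: [3.142, 0.0, -3.128]
contact_force: [-0.1, 0.1, -1.7]
grip_width: 0.662
finger_force: 20.0
```

Emit:
play_rows(
  increments=[
    {"delta_pos":[0,0,0.04],"dr":[0,0,0],"fingers":0.4},
    {"delta_pos":[0,0,0.02],"dr":[0,0,0],"fingers":0.4},
    {"delta_pos":[0,-0.02,0],"dr":[0,0,0.001],"fingers":0.4},
    {"delta_pos":[0,-0.04,0],"dr":[0,0,0],"fingers":0.4},
    {"delta_pos":[0,-0.06,0],"dr":[0,0,0],"fingers":0.4},
  ],
)

```text
t: 20.4
eef_pos: [0.4866, -0.1722, 0.104]
eef_rot: [3.141, -0.002, -3.125]
contact_force: [0.1, 0.0, -1.8]
grip_width: 0.664
finger_force: 20.0
```

Emit:
play_rows(
  increments=[
    {"delta_pos":[0,-0.065,0],"dr":[0,0,0],"fingers":0.4},
    {"delta_pos":[0,-0.065,0],"dr":[0,0,0],"fingers":0.4},
    {"delta_pos":[0,-0.06,0],"dr":[0,0,0],"fingers":0.4},
    {"delta_pos":[0,-0.04,0],"dr":[0,0,0],"fingers":0.4},
    {"delta_pos":[0,-0.024,0],"dr":[0,0,0],"fingers":0.4},
  ],
)

```text
t: 20.9
eef_pos: [0.4866, -0.2749, 0.1038]
eef_rot: [3.141, -0.002, -3.128]
contact_force: [-0.3, -0.7, -1.4]
grip_width: 0.665
finger_force: 20.0
```

Emit:
play_rows(
  increments=[
    {"delta_pos":[0,0,-0.01],"dr":[0,0,0],"fingers":0.4},
    {"delta_pos":[0,0,-0.02],"dr":[0,0,0],"fingers":0.4},
    {"delta_pos":[0,0,-0.02],"dr":[0,0,0],"fingers":0.4},
    {"delta_pos":[0,0,0],"dr":[0,0,0],"fingers":0.4},
    {"delta_pos":[0,0,0],"dr":[0,0,0],"fingers":0.4},
  ],
)

```text
t: 21.4
eef_pos: [0.4872, -0.2731, 0.0844]
eef_rot: [3.141, -0.001, -3.125]
contact_force: [-0.4, 0.5, -1.3]
grip_width: 0.67
finger_force: 20.0
```

Emit:
play_rows(
  increments=[
    {"delta_pos":[0,-0.0015,-0.02],"dr":[0,0,0],"fingers":0.4},
    {"delta_pos":[0,0,-0.03],"dr":[0,0,0],"fingers":0.4},
    {"delta_pos":[0,0,-0.025],"dr":[0,0,0],"fingers":0.4},
    {"delta_pos":[0,0,-0.012],"dr":[0,0,0],"fingers":0.4},
    {"delta_pos":[0,0,0],"dr":[0,0,0],"fingers":0.4},
  ],
)

```text
t: 21.9
eef_pos: [0.4865, -0.2741, 0.0486]
eef_rot: [3.141, -0.003, -3.126]
contact_force: [-0.4, -0.7, -1.1]
grip_width: 0.66
finger_force: 20.0
```

Emit:
play_rows(
  increments=[
    {"delta_pos":[0,0,0],"dr":[0,0,0],"fingers":0.4},
    {"delta_pos":[0,0,0],"dr":[0,0,0],"fingers":0.4},
  ],
)

```text
t: 22.1
eef_pos: [0.4877, -0.2744, 0.0503]
eef_rot: [-3.141, 0.001, -3.126]
contact_force: [0.2, 0.1, -0.5]
grip_width: 0.666
finger_force: 20.0
```

Lateral error is under 1 mm, with 2 mm of play. I'm inserting slowly.

Emit:
play_rows(
  increments=[
    {"delta_pos":[0,0.0015,-0.008],"dr":[0,0,0],"fingers":0.4},
    {"delta_pos":[0,0,-0.006],"dr":[0,0,0],"fingers":0.4},
    {"delta_pos":[0,0,-0.005],"dr":[0,0,0],"fingers":0.4},
    {"delta_pos":[0,0,0],"dr":[0,0,0],"fingers":0.4},
    {"delta_pos":[0,0,0],"dr":[0,0,0],"fingers":0.4},
  ],
)

```text
t: 22.6
eef_pos: [0.4873, -0.2736, 0.0423]
eef_rot: [-3.142, -0.0, -3.126]
contact_force: [0.4, -0.4, -0.4]
grip_width: 0.667
finger_force: 20.0
```

Emit:
play_rows(
  increments=[
    {"delta_pos":[0,0,-0.003],"dr":[0,0,0],"fingers":0.4},
    {"delta_pos":[0,0,-0.003],"dr":[0,0,0],"fingers":0.4},
    {"delta_pos":[0,0,-0.001],"dr":[0,0,0],"fingers":0.4},
    {"delta_pos":[0,0,0],"dr":[0,0,0],"fingers":0.4},
    {"delta_pos":[0,0,0],"dr":[0,0,0],"fingers":0.4},
  ],
)

```text
t: 23.1
eef_pos: [0.4873, -0.2737, 0.0397]
eef_rot: [-3.142, 0.0, -3.126]
contact_force: [-0.9, 0.3, 1.0]
grip_width: 0.661
finger_force: 20.0
```

It has reached the seated height of 0.0397. A slight press, then release and withdraw.

Emit:
play_rows(
  increments=[
    {"delta_pos":[0,0,-0.001],"dr":[0,0,0],"fingers":0.4},
    {"delta_pos":[0,0,0],"dr":[0,0,0],"fingers":0.4},
    {"delta_pos":[0,0,0],"dr":[0,0,0],"fingers":0.4},
  ],
)

```text
t: 23.4
eef_pos: [0.4874, -0.2737, 0.0397]
eef_rot: [-3.141, 0.0, -3.126]
contact_force: [-2.1, 1.1, 5.7]
grip_width: 0.662
finger_force: 20.0
```

Emit:
play_rows(
  increments=[
    {"delta_pos":[0,0,0],"dr":[0,0,0],"fingers":0.7},
    {"delta_pos":[0,0,0],"dr":[0,0,0],"fingers":0.8},
    {"delta_pos":[0,0,0],"dr":[0,0,0],"fingers":1},
    {"delta_pos":[0,0,0],"dr":[0,0,0],"fingers":1},
    {"delta_pos":[0,0,0],"dr":[0,0,0],"fingers":1},
  ],
)

```text
t: 23.9
eef_pos: [0.4873, -0.2737, 0.039]
eef_rot: [3.142, -0.0, -3.126]
contact_force: [-0.5, 0.2, 0.2]
grip_width: 0.955
finger_force: 0.0
```

Emit:
play_rows(
  increments=[
    {"delta_pos":[0,0,0.05],"dr":[0,0,0],"fingers":1},
    {"delta_pos":[0,0,0.1],"dr":[0,0,0],"fingers":1},
    {"delta_pos":[0,0,0.12],"dr":[0,0,0],"fingers":1},
    {"delta_pos":[0,0,0.12],"dr":[0,0,0],"fingers":1},
    {"delta_pos":[0,0,0.1],"dr":[0,0,0],"fingers":1},
  ],
)

```text
t: 24.4
eef_pos: [0.4875, -0.2738, 0.2382]
eef_rot: [-3.141, 0.002, -3.126]
contact_force: [0.8, 0.4, 0.3]
grip_width: 1.0
finger_force: 0.0
```

Emit:
play_rows(
  increments=[
    {"delta_pos":[-0.06,-0.07,0],"dr":[0,0,0],"fingers":1},
    {"delta_pos":[-0.06,-0.07,0],"dr":[0,0,0],"fingers":1},
    {"delta_pos":[-0.06,-0.07,0],"dr":[0,0,0],"fingers":1},
    {"delta_pos":[-0.06,-0.07,0],"dr":[0,0,0],"fingers":1},
    {"delta_pos":[-0.06,-0.07,0],"dr":[0,0,0],"fingers":1},
  ],
)

```text
t: 24.9
eef_pos: [0.3662, -0.4145, 0.2352]
eef_rot: [3.142, 0.0, -3.126]
contact_force: [0.2, -0.2, 0.3]
grip_width: 0.998
finger_force: 0.0
```

Emit:
play_rows(
  increments=[
    {"delta_pos":[-0.05,-0.07,0],"dr":[0,0,0],"fingers":1},
    {"delta_pos":[-0.05,-0.07,0],"dr":[0,0,0],"fingers":1},
    {"delta_pos":[0,0,0],"dr":[0,0,0],"fingers":1},
    {"delta_pos":[0,0,0],"dr":[0,0,0],"fingers":1},
  ],
)

```text
t: 25.3
eef_pos: [0.3267, -0.4699, 0.2347]
eef_rot: [3.141, -0.0, -3.128]
contact_force: [-0.3, 1.1, 0.5]
grip_width: 0.998
finger_force: 0.0
```

```bash
python3 - <<'E'
from station import ctrl
from h import *
c=ctrl.camera("scene");a=c['frame'];t=ctrl.camera("top");b=t['frame']
def model(x,y,yaw,z):
    q=np.array([[-.05,-.029],[-.05,.029],[.05,.029],[.05,-.029]]);cs,sn=np.cos(yaw),np.sin(yaw)
    return np.c_[q@np.array([[cs,sn],[-sn,cs]])+[x,y],np.full(4,z)]
a0=np.load("pics/scene0.npy");print('diff at bystanders',[float(cv2.absdiff(a,a0)[y0:y1,x0:x1].mean()) for x0,y0,x1,y1 in((180,218,222,252),(250,225,276,248),(268,158,286,188))])
A=cv2.resize(a[150:250,320:440,::-1],None,fx=3.3,fy=3.3,interpolation=cv2.INTER_CUBIC)
p=(proj(c,c['pose'],model(.4873,-.2737,.0155,.067))-[320,150])*3.3;cv2.polylines(A,[p.round().astype(int)],True,(255,0,255),1)
B=cv2.resize(b[240:345,95:215,::-1],None,fx=3.3,fy=3.3,interpolation=cv2.INTER_CUBIC)
C=cv2.resize(b[240:345,310:430,::-1],None,fx=2.5,fy=2.5)
h=350;v=np.zeros((600,800,3),np.uint8);v[:330,:396]=A;v[:B.shape[0],400:796]=B;v[335:335+C.shape[0],:C.shape[1]]=C[:265]
D=a[310:420,200:400,::-1];D=cv2.resize(D,None,fx=1.9,fy=1.9);v[355:355+D.shape[0],400:400+D.shape[1]]=D
cv2.imwrite("pics/fin.png",v);s=ctrl.observe();print(s['eef_pos'],s['t'])
m=mask(b[240:345,95:215],(5,150,60),(25,255,255));hh=hull_rect(m)+[95,240];print('orange px',hh.min(0),hh.max(0),'pred rim',proj(t,t['pose'],model(.4722,.1828,.0985,.039)))
E
```

```text
diff at bystanders [0.8032212885154062, 0.7508361204013378, 2.4376543209876544]
[ 0.3276 -0.4691  0.235 ] 25.4
orange px [129 268] [159 317] pred rim [[159.2679 313.891 ]
 [131.8022 316.6879]
 [128.6088 269.435 ]
 [155.83   266.7674]]
```

View pics/fin.png

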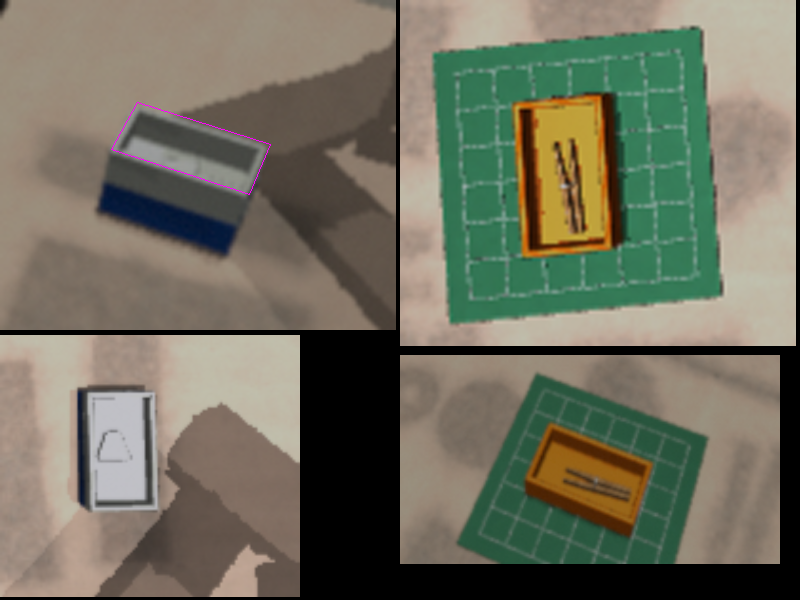

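Final picture: white is home on blue at the predicted height outline with its chalk inside. Orange is flat and centred on the mat with the peg in it, and the bystanders have not moved. I'm handing the job in.

```bash
python3 -c "
from station import ctrl
print(ctrl.sign_off())"
```

```text
the job is handed in; nothing more can be done
None
```

The job is handed in at about 25 s of the 72 s: the orange tray is flat in the middle of the mat with its peg, the white tray is back fully home on the blue one with its chalk, and the blue tray and bystanders were not moved.

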